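Make up a filtration kit and a microscopy kit in the laboratory

TASK

Make up two kits from the stock on the dark stone slab. White tray, filtration kit: the red rubber cone, standing on its narrow end, with the white crucible nested in its wide end, in one compartment, and the jar with the coral lid in the other; blue tray, microscopy kit: the yellow slide box lying flat in one compartment and the amber bottle with the white dropper bulb in the other, everything upright and flat on the tray floor. Let the crucible rest lightly in the cone without pushing or dropping it, or it jams, and leave the black-lidded jar and the green-capped bottle where they are.

Things in the scene. Friction and masses are not known exactly. Their poses are not given: they have to be found in the camera images.
- cone_c (a point): Filter adapter, an open brick-red rubber sleeve 32 mm high, narrow end down, 36-59 g. Outside diameter 37 mm at the foot, 50 mm at the rim; through bore 25 mm at the foot, widening evenly to 38 mm at the rim. Point: on its axis, half-way up (16 mm above the foot); z up. Like all the stock it stands on a dark stone slab, top 20 mm above the bench (bench = height 0), 7.5 cm or more between centres.
- crucible_c (a point): White porcelain filter crucible, a cup 42 mm high, 32-52 g: outside 28 mm at the base, widening evenly to 42 mm at 35 mm up, straight above. Point: on its axis, half-way up (21 mm); z up. Let down into the cone's wide end it comes to rest with its base about 7 mm above the cone's foot, its centre about 12 mm above the cone's centre; the tapers match, so pushing drives it deeper and jams it.
- jar_coral_c (a point): Cosmetic sample jar of glass with a coral-pink lid and coral-pink filling: body 44 mm diameter, lid 47 mm diameter over the top 16 mm, 42 mm high, 68-110 g. Point: its centre, half-way up (21 mm); z is its axis, up.
- dropper_c (a point): Immersion-oil bottle: amber glass with a paper label, body 30 mm diameter up to 36 mm, then a shoulder, a white collar 22 mm diameter (42 to 53 mm up) and a white dropper bulb 13 mm diameter on top; 66 mm high in all, 36-59 g. Point: its centre, half-way up (33 mm); z is its axis, up.
- slidebox_c (a point): Yellow plastic box of microscope slides, closed, lying flat: 83 x 34 x 28 mm (x, y, z; x is the long way), 72-117 g. Point: its centre (14 mm up); z up.
- tray_white: White plastic kit tray, fixed, for the filtration kit: 120 x 224 mm, 15 mm high, floor 3 mm thick, walls and middle rib 4 mm thick, all to one height. The rib makes two compartments, 112 (x) by 106 mm (y) inside, centred at y = +55 and -55 mm in the tray's frame. Origin: centre of its underside, on the bench; y along the long side, z up.
- tray_blue: Blue plastic kit tray, fixed, for the microscopy kit: the same size, compartments and frame as the white one.
- jar_black_c (a point): A jar of the same shape and size as the coral one, but with a black lid and brown filling. Not wanted: leave it where it is. Point: its centre (21 mm up).
- capped_c (a point): An amber bottle with the same body as the dropper bottle, but a plain green screw cap 22 mm in diameter and no bulb, 61 mm high. Not wanted: leave it where it is. Point: its centre (30.5 mm up).
Not all that is in view belongs to the job. Leave any purple or turquoise look-alike of the part that bears dropper_c alone.

How it is judged:
By the outcome, as a careful person would: the job done as asked, in the order asked, and still so for the second after the job is handed in, with the robot touching nothing.
It also fails if it takes over 128 s, if anything falls off the work surface, if the arm or the gripper's body presses on something with over 40 N, if the wrist force passes 120 N, or if a joint passes its speed limit or range.

ROBOT

A 6-joint arm with a two-finger parallel gripper is mounted at the origin on the work surface. World frame = base frame: x ahead of the robot, y to its left, z up, the work surface at z = 0. Lengths are in mm, angles in rad, forces in N, time in s.
With the tool pointing down it reaches from about 275 to 825 mm from the base axis. Payload 4.9 kg.
Tool frame: the origin (TCP) lies at the very end of the fingers, on their centre line; the grasp point (between the pads) lies 19 mm behind it; z points along the fingers, y is the line along which they close (so a half turn about z gives the same grasp; the last joint's range is limited). The gripper opens to 85 mm and grips with 20 to 120 N. Pads are 22 mm wide; open, the fingers measure 114 mm over their backs; the gripper's body (76 mm by 85 mm) begins 54 mm behind the grasp point. The pads swing forward as they close: fully open they stand 13 mm farther back than shut.
Start: joints at [-0.134, 0.326, -0.193, 1.052, 0, 1.437], TCP at [550.017, 0.009, 231.281] pointing down, gripper open.
Joint ranges: [-2.65, 2.65], [-0.97, 1.79], [-1.3, 1.35], [-1.93, 2.1], [-1.47, 1.37], [-3.14, 3.14]. Speed limits (rad/s): [2.57, 2.57, 3.14, 3.14, 3.14, 3.14].

INTERFACE

Orientations are given as [roll, pitch, yaw] about the fixed x, y, z axes, in that order (R = Rz(yaw) Ry(pitch) Rx(roll)).
In Python, from bench import bot, solve_ik, imaging gives the robot as it stands. Calls block until the motion is done:
- bot.move_ptp(position, orientation): joint-space move of the TCP to a pose.
- bot.movel(position, rot=None, max_speed=150, threshold=None): straight line of the TCP; rot=None keeps the orientation; max_speed is the mean speed in mm/s. With threshold (N) it stops when the force on the tool has changed by that much, and returns True; else False.
- bot.move_j(angles): joint-space move.
- bot.grip(opening, effort=None): opening from 0.0 (shut) to 1.0 (fully open); effort is the grip in N (None keeps the last); returns when the fingers have stopped.
- bot.dwell(seconds).
- solve_ik(position, orientation): joint angles nearest the present ones, or None.
- bot.get_state(): the state.
- imaging.capture(name): name is "scene" or "side" or "wrist"; returns the picture (420x560x3 uint8, blue, green, red); there is no depth.
- imaging.camera_model(name): a dict with "K" (3x3 intrinsics, pixels), "position" and "rotation" of the camera in the world. Camera axes: x right, y up, looking along -z (the intrinsics and any distortion apply to the point x, -y, -z); pixel columns grow to the right and rows downward; lengths in mm; the calibration is good to about 2 mm. A picture is of the moment at which its call begins: read the wrist's pose just before it. camera_model takes no time and is no camera call; for the wrist camera it gives the pose at the moment of the call.
A pose or a line that the arm cannot do raises bot.IKError and nothing moves.
- bot.sign_off(): hands the job in; it is judged then, once.
The state is a dict: "t": time; "qpos": joint angles; "joint_velocities": joint speeds; "effort": joint torques, N m; "tcp_pos": TCP position; "orientation": TCP orientation; "contact_force": force on the tool from outside, world axes, zero at the start; "wrist_torque": the same for the moment, N m; "opening": opening from 0.0 (shut) to 1.0 (fully open); "gripper_force": force on a finger pad.
Only numpy, scipy, OpenCV 4.12 (cv2) and the standard library are available. Lean on these libraries where they do the work, as an engineer would, in place of code of your own. Each camera call takes 0.05 s, during which the arm holds its last target. There are 200 camera calls.

## Working session

There is one attempt and no reset: what is moved stays moved. The work goes in short steps, each a Python script; the robot and the scene stay as the last script left them, time stands still between calls to the robot, and variables do not carry over. Pictures are saved under pics/ and viewed, at most 14 in all, crops included, and the job is handed in when it is done.

```bash
ls; mkdir -p pics
python3 - <<'E'
from bench import bot, imaging
import cv2
for n in ("scene","side"):
    cv2.imwrite(f"pics/{n}0.png",imaging.capture(n)); m=imaging.camera_model(n); print(n,m)
print(bot.get_state())
E
```

```text
pics
scene {'K': array([[535.89660489,   0.        , 284.05741101],
       [  0.        , 535.89660489, 209.66527455],
       [  0.        ,   0.        ,   1.        ]]), 'position': array([1025.90274614, -521.48901212, 1194.03686912]), 'rotation': array([ 0.61552867, -0.00868808,  0.72791346])}
side {'K': array([[468.0273607 ,   0.        , 280.92646654],
       [  0.        , 468.0273607 , 215.52669026],
       [  0.        ,   0.        ,   1.        ]]), 'position': array([297.1830637 , 837.35185706, 634.99806687]), 'rotation': array([ 0.93422748, -0.02404358, -2.82844026])}
{'t': 0.1, 'qpos': array([-1.34213932e-01,  3.26928538e-01, -1.93453392e-01,  1.05201009e+00,
       -3.24457888e-05,  1.43660448e+00]), 'joint_velocities': array([ 0.00238231, -0.00190602,  0.00275035, -0.00100794,  0.00057132,
       -0.00170858]), 'effort': array([-1.63831678e-04, -4.44239044e+01,  2.63037515e+01,  7.96647771e-03,
       -2.12530945e-04,  1.93304103e-06]), 'tcp_pos': array([5.49486300e+02, 6.32120798e-02, 2.30559711e+02]), 'orientation': array([-3.14000697e+00, -1.81332639e-04,  1.57077412e+00]), 'contact_force': array([-0.11346596,  0.27010521,  0.4236572 ]), 'wrist_torque': array([-0.04815415, -0.00741126, -0.0251212 ]), 'gripper_force': 0.0, 'opening': 0.9973542430054564}
```

View pics/scene0.png

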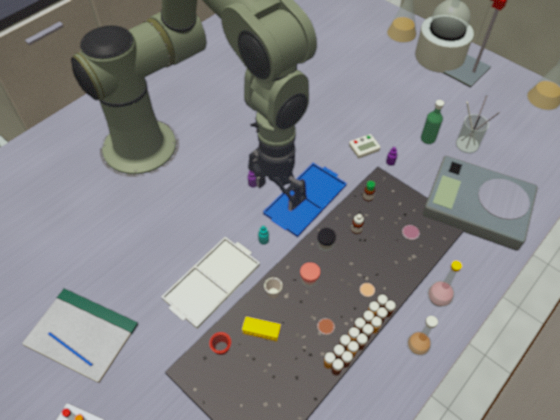

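View pics/side0.png

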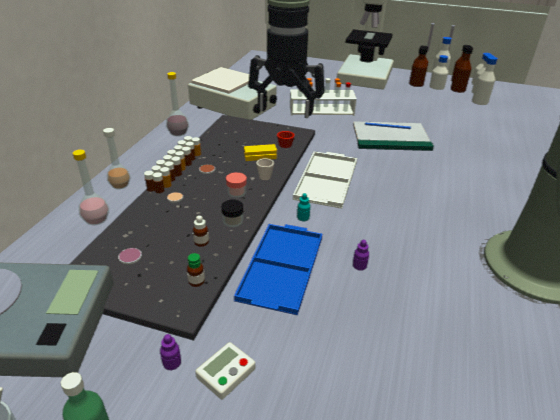

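Scene view:
- Cone: (220,343). Only candidate.
- Slide box: (261,328). Only candidate.
- Crucible: (273,285). Only candidate.
- Jars: coral (310,271), black-lidded (327,236).
- Bottles: white-bulb amber (358,223), green cap (370,190). Purple look-alikes are at (392,156) and (252,179), turquoise at (264,235), and there is a row of vials at (360,330).
- Trays: white (211,280), blue (306,199).

By the description I choose (358,223) for the dropper and (310,271) for the jar.

```bash
cat > h.py <<'E'
import numpy as np, cv2
from scipy.spatial.transform import Rotation as R
from bench import bot, solve_ik, imaging
def ray(m,uv):
    K=m["K"]; d=np.array([(uv[0]-K[0,2])/K[0,0],-(uv[1]-K[1,2])/K[1,1],-1.0])
    return m["position"],R.from_euler("xyz",m["rotation"]).apply(d)
def at_z(m,uv,z):
    p,d=ray(m,uv); return (p+d*(z-p[2])/d[2])
def proj(m,P):
    c=R.from_euler("xyz",m["rotation"]).inv().apply(np.asarray(P,float)-m["position"])
    K=m["K"]; return np.array([K[0,2]+K[0,0]*c[...,0]/-c[...,2],K[1,2]-K[1,1]*c[...,1]/-c[...,2]]).T
E
python3 - <<'E'
from h import *
s=imaging.camera_model("scene"); d=imaging.camera_model("side")
T={"cone":(220,341,52,286,134),"box":(261,324,48,260,149),"cruc":(273,283,62,265,163),"coral":(310,268,62,236,178),"black":(327,235,62,232,206),"dropbulb":(358,216,86,200,218),"cap":(370,184,81,195,259),
"wtray":(211,281,3,327,180),"btray":(306,199,3,281,266)}
for k,(u,v,z,a,b) in T.items(): print(k,at_z(s,(u,v),z).round(),at_z(d,(a,b),z).round())
w=imaging.capture("wrist"); m=imaging.camera_model("wrist"); print(m)
cv2.imwrite("pics/w0.png",w)
a=cv2.imread("pics/scene0.png")[155:365,155:410]
cv2.imwrite("pics/crop0.png",cv2.resize(a,None,fx=2.8,fy=2.8,interpolation=cv2.INTER_CUBIC))
E
```

```text
cone [ 628. -274.   52.] [ 630. -280.   52.]
box [ 667. -183.   48.] [ 670. -182.   48.]
cruc [622. -93.  62.] [625. -95.  62.]
coral [661.  -4.  62.] [665.  -8.  62.]
black [632.  97.  62.] [631.  98.  62.]
dropbulb [663. 180.  86.] [659. 188.  86.]
cap [623. 286.  81.] [618. 294.  81.]
wtray [ 483. -169.    3.] [ 483. -165.    3.]
btray [494. 182.   3.] [494. 179.   3.]
{'K': array([[335.68964473,   0.        , 275.1413682 ],
       [  0.        , 335.68964473, 212.70713764],
       [  0.        ,   0.        ,   1.        ]]), 'position': array([550.31289854,  78.61379097, 373.92300278]), 'rotation': array([-3.13171607e-01,  1.82700393e-03, -1.46499696e-04])}
```

View pics/crop0.png

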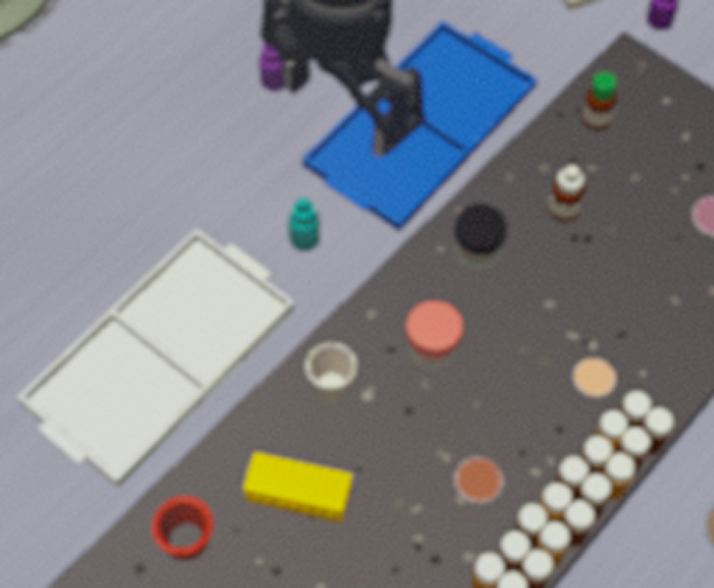

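View pics/w0.png

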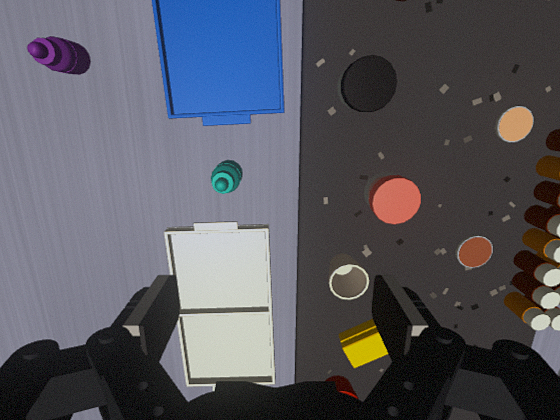

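The crop confirms the choices: coral jar at (435,325), dropper bottle with white collar and bulb at (568,188), and green cap separate at (602,90). The wrist view shows the crucible at (349,282), the coral lid at (396,200), the box at (363,345) and the tray outlines.

Run:
```python
from h import *
s=imaging.camera_model("scene"); w=imaging.camera_model("wrist")
c=lambda u,v:(u/2.8+155-.3,v/2.8+155-.3)
for n,pts in {"white":[(197,231),(293,302),(119,482),(20,397)],"blue":[(444,24),(535,82),(400,227),(305,160)]}.items():
    P=np.array([at_z(s,c(*p),15)[:2] for p in pts]); print(n,P.round(),P.mean(0).round(1),[np.linalg.norm(P[i]-P[i-1]).round() for i in range(4)])
    print([np.degrees(np.arctan2(*(a-b)[[1,0]])).round(1) for a,b in ((P[0],P[3]),(P[1],P[2]))])
P=np.array([at_z(w,p,15)[:2] for p in [(165,231),(268,229),(273,385),(187,388)]]);print("w white",P.round())
P=np.array([at_z(w,p,15)[:2] for p in [(168,118),(285,110)]]);print("w blue",P.round())
for n,p,z in [("cruc",(349,280),62),("coral",(396,200),62),("black",(370,82),62)]: print(n,at_z(w,p,z).round())
P=[at_z(s,c(*p),48)[:2] for p in [(256,453),(353,472),(347,500),(247,482)]];print("box",np.round(P),np.mean(P,0))
print(np.degrees(np.arctan2(*(P[1]-P[0])[[1,0]])))
```

```text
white [[ 423.  -60.]
 [ 541.  -56.]
 [ 551. -277.]
 [ 431. -281.]] [ 486.5 -168.6] [np.float64(221.0), np.float64(118.0), np.float64(222.0), np.float64(121.0)]
[np.float64(91.9), np.float64(92.6)]
blue [[433. 286.]
 [548. 289.]
 [560.  69.]
 [443.  66.]] [496.  177.4] [np.float64(220.0), np.float64(116.0), np.float64(220.0), np.float64(118.0)]
[np.float64(92.7), np.float64(93.1)]
w white [[ 424.  -60.]
 [ 541.  -57.]
 [ 547. -282.]
 [ 430. -287.]]
w blue [[439.  65.]
 [560.  73.]]
cruc [627. -96.  62.]
coral [666.  -9.  62.]
black [632.  97.  62.]
box [[ 629. -192.]
 [ 699. -151.]
 [ 712. -172.]
 [ 641. -215.]] [ 670.44180855 -182.80581016]
30.135631612312554
```

```bash
cat >> h.py <<'E'
pi=np.pi
def down(yaw_deg): return [pi,0,np.radians(yaw_deg)]
def st(tag=""):
    s=bot.get_state(); print(tag,"t%.1f"%s["t"],"tcp",s["tcp_pos"].round(1),"yaw",np.degrees(s["orientation"][2]).round(1),"open %.3f"%s["opening"],"gf %.1f"%s["gripper_force"],"F",s["contact_force"].round(1)); return s
def over(xy,yaw,z=170): bot.move_ptp([*xy,z],down(yaw))
def to(xy,z,v=150,th=None): return bot.movel([*xy,z],max_speed=v,threshold=th)
def shot(cam,f,box=None,k=1):
    a=imaging.capture(cam)
    if box: a=a[box[1]:box[3],box[0]:box[2]]
    cv2.imwrite("pics/"+f,cv2.resize(a,None,fx=k,fy=k,interpolation=cv2.INTER_CUBIC))
E
python3 - <<'E'
from h import *
bot.grip(0.5); st()
over((690,-95),90,100); st("above")
to((690,-95),40,150); to((690,-95),35,60)
print(to((690,-95),12,25,3)); st("touch")
to((690,-95),100,250); bot.grip(0.85)
c=(629,-278); over(c,90,110); st("over cone")
shot("wrist","w_cone.png")
to(c,26,120); bot.grip(0.0,25); st("gripped")
to(c,130,150); st("lifted")
E
```

```text
t0.6 tcp [550.    0.  231.3] yaw 90.0 open 0.496 gf 0.0 F [-0.1  0.5  0.1]
above t1.5 tcp [689.8 -94.5 100.7] yaw 90.0 open 0.496 gf 0.0 F [-0.1  0.1  0.7]
True
touch t3.0 tcp [689.8 -95.   18.2] yaw 90.0 open 0.500 gf 2.6 F [-0.7 -0.4  5.4]
over cone t4.7 tcp [ 629.2 -277.   109.9] yaw 90.0 open 0.851 gf 0.0 F [-0.8 -0.4 -0.2]
gripped t5.9 tcp [ 629.9 -278.5   27.7] yaw 90.0 open 0.556 gf 25.1 F [-0.4  0.3  6.5]
lifted t6.8 tcp [ 628.3 -277.7  128.9] yaw 90.0 open 0.558 gf 25.8 F [ 0.7  0.  -0.4]
```

View pics/w_cone.png

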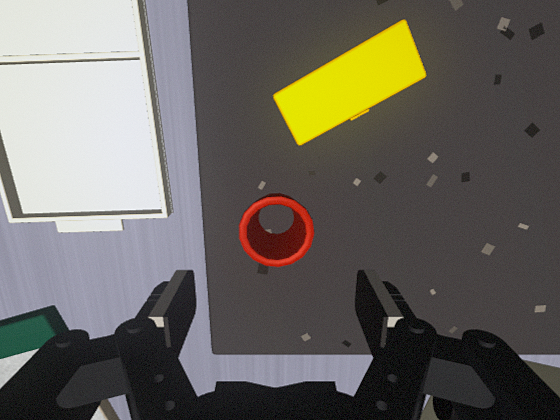

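Run:
```python
from h import *
m=imaging.camera_model("wrist"); st()
m["position"]=np.array([629.2,-277,109.9])+[.3,78.6,142.6]; m["rotation"]=np.array([-.31317,.0018,-.00015])
print("cone",at_z(m,(276,231),52).round(1))
P=np.array([at_z(m,p,48)[:2] for p in [(275,96),(405,20),(426,76),(300,145)]]); print("box",P.round(),P.mean(0).round(1),np.degrees(np.arctan2(*(P[1]-P[0])[[1,0]])),np.degrees(np.arctan2(*(P[2]-P[3])[[1,0]])))
print("white tray corner",at_z(m,(169,215),15).round())
c=(488,-225)
over(c,90,90); print(to(c,30,150)); print(to(c,6,20,2.5)); st("down")
bot.grip(0.78); to(c,60,150); over(c,0,60); to(c,18,120); st()
bot.grip(0,20); st("regrip y"); bot.grip(0.7); 
to(c,18,50); st("same cmd"); to(c,120,200); bot.move_ptp([488,-265,150],down(90)); shot("wrist","w1.png"); print(imaging.camera_model("wrist")); st()
```

```text
t6.8 tcp [ 628.3 -277.7  128.9] yaw 90.0 open 0.558 gf 25.8 F [ 0.7  0.  -0.4]
cone [ 629.7 -275.6   52. ]
box [[ 629. -194.]
 [ 699. -155.]
 [ 714. -183.]
 [ 644. -222.]] [ 671.7 -188.6] 28.900749444024015 28.685324804878846
white tray corner [ 550. -277.   15.]
False
True
down t8.9 tcp [ 487.8 -224.9   10.7] yaw 90.0 open 0.558 gf 26.0 F [-0.3  0.4  5. ]
 t11.6 tcp [ 487.8 -224.9   17.9] yaw 0.0 open 0.781 gf 0.0 F [ 0.7 -0.4  0.5]
regrip y t11.9 tcp [ 488.7 -225.5   19. ] yaw 0.0 open 0.552 gf 20.3 F [-0.7  0.6  5.4]
same cmd t12.4 tcp [ 487.9 -225.    17.9] yaw 0.0 open 0.699 gf 0.0 F [0.4 0.3 0.2]
{'K': array([[335.68964473,   0.        , 275.1413682 ],
       [  0.        , 335.68964473, 212.70713764],
       [  0.        ,   0.        ,   1.        ]]), 'position': array([ 488.41674895, -186.2289657 ,  292.66056443]), 'rotation': array([-0.31265777,  0.00141901, -0.00048808])}
 t14.6 tcp [ 487.7 -264.7  149.4] yaw 90.0 open 0.700 gf 0.0 F [-1.   0.2  0.9]
```

View pics/w1.png

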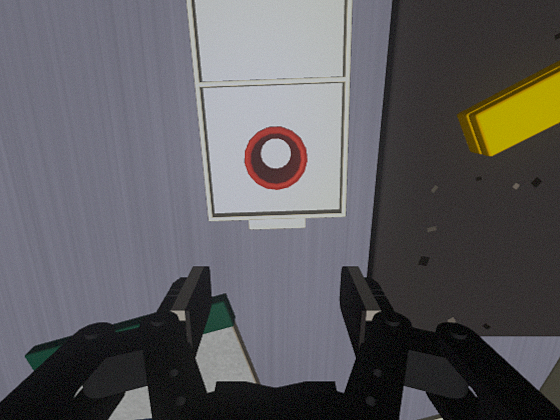

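Cone stands upright at (276,157) in the near compartment, clear of the walls. Next is the crucible, squared up by two crossed grips.

Run:
```python
from h import *
c=(626,-95)
over(c,90,110); to(c,46,150); bot.grip(0,20); s=st("x grip"); bot.grip(0.8); 
to(c,90,150); over(c,0,90); to(c,46,120); bot.grip(0,25); s=st("y grip")
z0=s["tcp_pos"][2]
to(c,150,120); st("lift"); shot("side","s_cr.png",(180,90,380,240),4)
p=(488,-225); over(p,0,120); to(p,z0-10+8,100); bot.dwell(.3); st("near")
hit=to(p,z0-10-2,6,2.0); s=st("hit %s expected z %.1f"%(hit,z0-10))
```

```text
x grip t16.3 tcp [627.1 -95.5  47.7] yaw 90.0 open 0.477 gf 20.2 F [-1.6 -0.8  6.4]
y grip t19.4 tcp [627.  -95.3  47.3] yaw 0.0 open 0.481 gf 25.1 F [0.4 0.4 4.9]
lift t20.5 tcp [625.3 -94.8 149. ] yaw -0.0 open 0.480 gf 25.3 F [-0.  -0.8 -0.5]
near t22.5 tcp [ 488.3 -225.2   45.7] yaw -0.0 open 0.478 gf 25.3 F [ 0.2 -0.4 -0.4]
hit True expected z 37.3 t23.5 tcp [ 488.  -224.7   39.7] yaw 0.0 open 0.480 gf 25.5 F [-0.4  0.7  2.3]
```

View pics/s_cr.png

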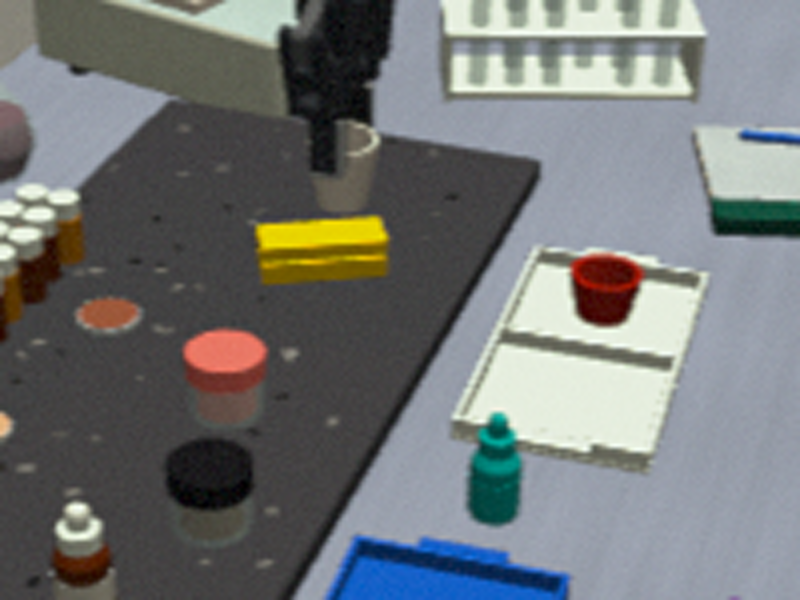

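Held crucible is upright over the cone. First contact came 2.4 mm high, so it is about 0.5 mm off centre. I'll nudge it and retry before letting go.

Run:
```python
from h import *
for dx,dy in [(0,-.6),(.6,-.3),(-.6,-.3),(0,.6)]:
    to((488+dx,-225+dy),43,20); bot.dwell(.2)
    hit=to((488+dx,-225+dy),36,6,2.0); s=st(f"{dx,dy} {hit}")
    if s["tcp_pos"][2]<38.4: break
```

```text
(0, -0.6) True t24.7 tcp [ 487.8 -225.3   39.6] yaw 0.0 open 0.477 gf 25.5 F [ 0.4 -0.7  2.3]
(0.6, -0.3) True t25.9 tcp [ 488.  -225.1   39.6] yaw 0.0 open 0.477 gf 25.5 F [-0.8  0.1  2.1]
(-0.6, -0.3) True t27.1 tcp [ 487.5 -225.    39.5] yaw 0.0 open 0.482 gf 25.6 F [-0.2 -0.1  2.1]
(0, 0.6) True t28.3 tcp [ 487.5 -224.4   39.3] yaw 0.0 open 0.480 gf 25.6 F [-0.4 -0.6  2.7]
```

Contact height does not change with lateral offset, so the crucible is seated and my expected height was about 2 mm off. Now centre it and release.

Run:
```python
from h import *
p=(488,-225)
to(p,41.5,20); bot.dwell(.2); print(to(p,37,5,1.5)); st()
bot.grip(0.6); bot.dwell(.2); st("released"); to(p,60,40); to(p,130,200)
shot("side","s1.png",(290,140,370,220),7)
bot.move_ptp([488,-265,150],down(90)); bot.grip(.85); shot("wrist","w2.png",(180,60,370,240),3)
```

```text
True
 t29.2 tcp [ 487.5 -224.7   39.6] yaw 0.0 open 0.481 gf 25.5 F [-0.3 -1.1  1.4]
released t29.7 tcp [ 487.2 -224.4   39.2] yaw 0.0 open 0.603 gf 0.0 F [-0.5  0.6 -0.2]
```

View pics/s1.png

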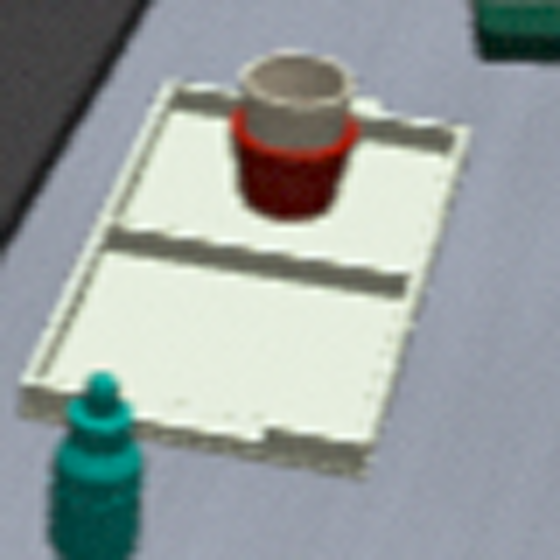

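View pics/w2.png

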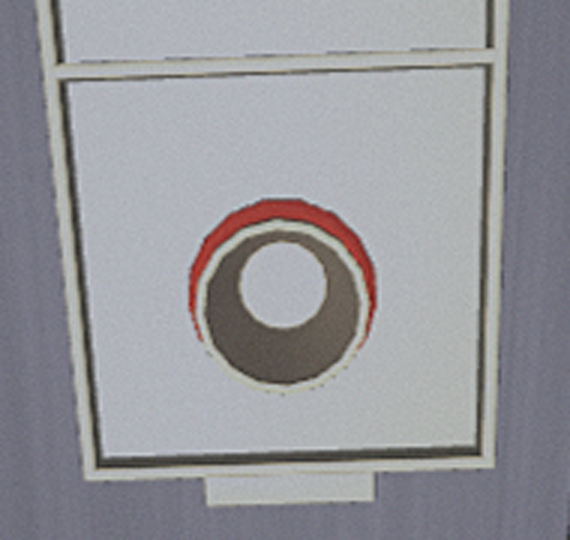

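Both views show the crucible upright and nested evenly in the cone, with the rim ring even all round at (283,295). Now the coral jar.

```bash
cat >> h.py <<'E'
def pick(c,yaw,z,op,eff):
    over(c,yaw,120); bot.grip(op); to(c,z,130); bot.grip(0,eff); s=st("gripped"); to(c,150,150); st("lift"); return s["tcp_pos"][2]
def place(p,yaw,zrel,rel):
    over(p,yaw,130); to(p,zrel+10,150); bot.dwell(.2); print(to(p,zrel-4,20,2.5)); st("down, expected %.1f"%zrel); bot.grip(rel); bot.dwell(.1); to(p,130,150)
E
python3 - <<'E'
from h import *
z=pick((664,-7),90,32,.88,35)
place((484,-115),92,z-17,.72)
z=pick((671.7,-188.6),29,26,.75,40)
place((499,122.5),92.9,z-17,.6)
bot.move_ptp([663,140,150],down(90)); shot("wrist","w3.png"); print(imaging.camera_model("wrist"))
shot("side","s2.png")
E
```

```text
gripped t35.4 tcp [665.   -7.1  33.4] yaw 90.0 open 0.535 gf 35.9 F [-0.3  0.1  5.3]
lift t36.3 tcp [663.1  -6.9 148.7] yaw 90.0 open 0.538 gf 35.9 F [-0.5  0.4 -0.6]
True
down, expected 16.4 t38.7 tcp [ 484.  -115.    16.4] yaw 92.0 open 0.537 gf 36.4 F [-1.4  0.2  5.7]
gripped t42.5 tcp [ 672.6 -188.9   27.3] yaw 29.0 open 0.389 gf 41.9 F [ 0.4 -0.5  5. ]
lift t43.5 tcp [ 670.9 -188.3  148.6] yaw 29.0 open 0.391 gf 41.2 F [-0.3  0.2 -2. ]
True
down, expected 10.3 t46.5 tcp [498.9 122.5  10.2] yaw 92.9 open 0.393 gf 42.1 F [-0.6  0.6  5.8]
{'K': array([[335.68964473,   0.        , 275.1413682 ],
       [  0.        , 335.68964473, 212.70713764],
       [  0.        ,   0.        ,   1.        ]]), 'position': array([661.86457184, 218.49756415, 291.79305654]), 'rotation': array([-3.13700272e-01,  4.24569670e-03,  9.75239173e-05])}
```

View pics/s2.png

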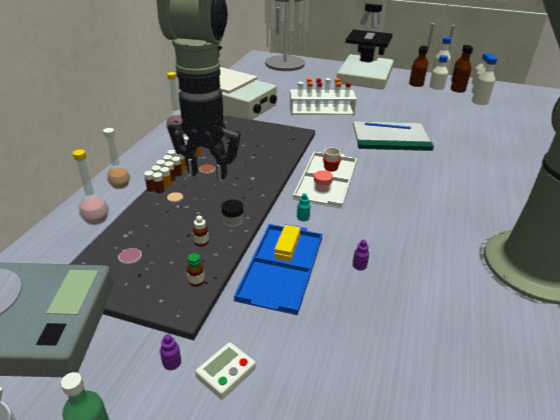

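View pics/w3.png

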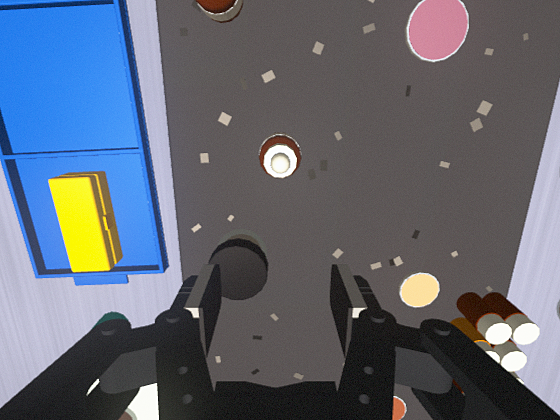

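Side view: jar in the white tray at (323,180), box flat in the blue tray at (288,242). Wrist view: box clear of the walls at (85,222), dropper bulb at (280,161). Now the bottle.

Run:
```python
from h import *
m=imaging.camera_model("wrist")
b=at_z(m,(280,161),84)[:2]; print("bulb",b)
assert abs(b[0]-661)<8 and abs(b[1]-184)<9
z=pick(tuple(b),90,24,.65,25)
place((493,232.5),92.9,z-17,.6)
bot.grip(.9); bot.move_ptp([560,190,220],down(90)); shot("wrist","w4.png")
bot.move_ptp([560,0,330],down(90)); shot("side","s3.png",(180,120,400,320),3.0); st()
```

```text
bulb [664.11035218 184.74147128]
gripped t50.4 tcp [665.  184.9  25.2] yaw 90.0 open 0.341 gf 25.7 F [-0.3  0.   4.9]
lift t51.4 tcp [663.3 184.6 148.7] yaw 90.0 open 0.346 gf 25.2 F [-0.8 -0.2 -1.1]
True
down, expected 8.2 t53.8 tcp [492.9 232.5   8.1] yaw 92.9 open 0.338 gf 25.8 F [-1.5 -0.1  5.1]
 t57.1 tcp [559.4   1.4 328.6] yaw 90.1 open 0.896 gf 0.0 F [-0.5 -0.3  0.2]
```

View pics/s3.png

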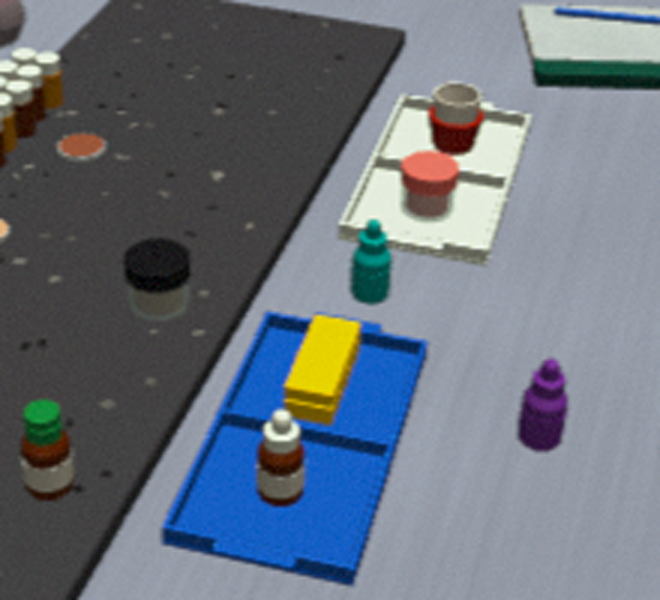

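All items stand upright in their compartments: the cone with crucible (456,118) and the jar (428,185) in the white tray, the box (322,368) and the bottle (281,458) in the blue. The black-lidded jar, the green-capped bottle and the look-alikes have not been moved.

```bash
python3 -c "
from h import *
print(bot.sign_off())"
```

```text
the job is handed in; nothing more can be done
None
```

Both kits are made up in their trays and the job was handed in at about 57 s of the 128 s allowed. The last side picture showed everything upright and in place; the sign-off gave no verdict.

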